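# Press a round-bottom flask onto a touch mixer and keep it running

### The arm

A 6-joint arm with a two-finger parallel gripper is mounted at the origin on the work surface; the furniture and walls round the work are solid. World frame = base frame: x ahead of the robot, y to its left, z up, the work surface at z = 0. Lengths are in m, angles in rad, forces in N, time in s.
With the tool pointing down it reaches from about 0.35 to 0.975 m from the base axis. Payload 7.1 kg.
Tool frame: the origin (TCP) lies midway between the tips of the shut fingers; the grasp point (between the pads) lies 19 mm behind it; x points along the fingers, y is the direction in which the jaws open and shut, and the axes are right-handed (so a half turn about x gives the same grasp; the last joint's range is limited). The gripper opens to 88 mm and grips with 3 to 60 N. Pads are 20 mm wide; open, the fingers measure 115 mm over their backs; the gripper's body (75 mm by 178 mm) begins 61 mm behind the grasp point.
Start: joints at [1.083, 0.423, 1.63, -0, 1.089, -0.019], TCP at [0.282, 0.558, 0.223] pointing down, gripper open.
Joint ranges: [-3, 3], [-0.9, 2.11], [0.09, 2.58], [-1.31, 4.45], [0.11, 2.69], [-2.54, 2.54]. Speed limits (rad/s): [2.39, 2.39, 3.01, 3.14, 3.14, 3.14].

### API

Orientations are given as a 3x3 rotation matrix whose columns are the frame's x, y, z axes.
In Python, from plant import arm gives the robot as it stands.
- The arm moves only by the tool move_arm, never from a script. Its argument "motion" is a list of rows, each an object with "delta_rot": the turn, a rotation vector about the tool's x, y, z in rad, a list of three; "offset": the shift along the tool's x, y, z in m, a list of three; "jaw": the closure, from 0 (fully open) to 1 (shut). In form: [{"delta_rot": [rx, ry, rz], "offset": [dx, dy, dz], "jaw": jaw}, ...]. A call has 1 to 20 rows; each row shifts and turns the pose as measured when the row begins, along the tool's axes as they then stand; what a row does not reach is not made up. A row lasts 1/12 s, in which the tool goes at most 41.7 mm and 7.16 degrees, less where a joint would pass 70% of its speed; a pose out of reach is approached as far as the arm can. A call with a gripper value outside its range is refused whole. The fingers move at their own pace and stop on an object; the grip force is fixed at half the most. Time passes only in rows, so rows that do not move let the fingers close. It gives the time, the measured TCP pose, the force and the opening at its end, in the units of the state.
- arm.get_obs(): the state, without advancing time (a new reading comes with each control period).
- arm.get_image(name): name is "side" or "top"; returns the picture (420x560x3 uint8, red, green, blue); there is no depth.
- arm.camera_model(name): a dict with "mtx" (3x3 intrinsics, pixels), "position" and "rotation" of the camera in the world. Camera axes: x right, y down, z forward; pixel columns grow to the right and rows downward; lengths in m; the calibration is good to about 2 mm. A picture is of the moment at which its call begins. camera_model takes no time and is no camera call.
- arm.hand_in(): hands the job in, once; it reports no verdict.
The state is a dict: "time": time; "qpos": joint angles; "joint_vel": joint speeds; "tau": joint torques, N m; "eef_pos": TCP position; "eef_rot": TCP orientation; "wrist_force": force on the tool from outside, world axes, zero at the start; "torque": the same for the moment, N m; "gripper_width": opening from 0.0 (shut) to 1.0 (fully open).
Only numpy, scipy, OpenCV 4.12 (cv2) and the standard library are available. Lean on these libraries where they do the work, as an engineer would, in place of code of your own. Each camera call takes 0.05 s, during which the arm holds its last target.

### The job

Get the larger of the two stoppered round-bottom flasks mixing on the touch mixer: first put the mixer into touch mode by pressing the raised end of its rocker switch fully down, then lift the flask out of its cork ring, seat it upright in the mixer's sprung ring and press it straight down, firmly but without ramming it, until the ring is at the bottom of its travel. The mixer runs only while it is pressed, so finish with the robot still holding the flask down there; leave the smaller flask, the timer and the beaker where they are.

Things in the scene. Friction and masses are not known exactly. Their poses are not given: they have to be found in the camera images.
- mixer: Low bench mixer, white cover, grey base and control panel, 160 (x) x 124 (y) x 62 mm to its flat deck, fixed to the bench. Origin: centre of its underside; z up, +x from the control panel towards the ring. On the deck: black rocker switch at x -51, y +21 mm; black fixed speed dial (29 mm across, 14 mm tall) at x -51, y -34; sprung ring with its vertical axis at x +24, y 0.
- mixer_ring (a joint): Downward travel of the mixer's sprung ring: 0 up at rest, 0.010 m at the bottom stop. Three springs: about 5 N starts it moving, about 11 N in all (flask weight included) holds it at the bottom. It comes back up when let go. It does not sink under the flask's weight alone.
- ring_mouth (a point): Centre of the top of the black rubber ring on the mixer, 106 mm above the bench at rest; moves down with the ring. Ring: 73 mm outside, 55 mm opening, 19 mm deep above a 78 mm aluminium plate on three coil springs. The large flask's bulb rests on the rim, its underside 15 mm below this point when seated.
- mixer_switch (a joint): Angle of the rocker switch: 0 = off (the end towards the mixer's +y stands up), 0.40 rad = touch mode (that end pressed down level). Stiff, about 2 to 3 N at the end; stays where it is left.
- switch_end (a point): On top of the switch's raised end, 5 mm short of its tip, marked with a small white dot. At rest about 79 mm above the bench; sinks about 7 mm to about 72 mm when fully pressed. The rocker is black, two flat wings in a shallow V, 22 mm wide and 49 mm long along the mixer's y, pivot in the middle.
- flask_large: The larger amber glass round-bottom flask with grey stopper, about 0.15 kg. Origin: lowest point of the bulb; z up along the neck. Bulb 66 mm across, neck 26 mm across from 63 to 98 mm up, rim 30 mm across to 103 mm, flat-topped stopper 28 mm across to 117 mm. Stands in a cork ring, origin 17 mm above the bench. Bulb and neck are on one axis, yaw is of no matter.
- flask_small: The smaller flask, same make: bulb 51 mm, neck 21 mm across from 49 to 78 mm up, stopper top at 97 mm. Origin: lowest point of the bulb. Too small for the mixer's ring. Stays where it is, in a cork ring of its own.
- cork_large: Cork ring under the larger flask, 82 mm outside, 24 mm high, fixed to the bench. Origin: centre of its underside.
- cork_small: Cork ring under the smaller flask, same size, fixed to the bench. Origin: centre of its underside.
- monitor: Computer monitor standing at the robot's right, its screen an upright wall along the world's x (from 10 mm behind to 520 mm ahead of the base, at world y about -262 mm), from 180 to 493 mm above the bench. Do not run into it. Origin: centre of its foot.
- mini_pc: Small black upright computer in front of the robot, 187 mm long in y (world y about -160 to +26 mm), 35 mm thick, front face at world x 376 mm, 185 mm tall. Do not run into it. Origin lies beside it, not in it.
- timer: White lab timer lying flat, 66 x 62 x 18 mm, a bystander on a pile of papers. Origin: centre of its underside.
- beaker: Empty glass beaker, 61 mm across, 76 mm high, a bystander. Origin: centre of its underside.
Not all that is in view belongs to the job. Leave any pink or yellow look-alike of the flask_large alone.

How it is judged:
On the way, in this order (a step that is already met when the one before it is completed fails the run):
1. the rocker's raised end has been pressed down (touch mode) while the large flask is still in its cork ring (value of joint mixer_switch above 0.32 rad and horizontal distance between flask_large and cork_large below 0.02 m and height (world z) of flask_large below 0.04 m), for 0.2 s.
2. the large flask sits upright in the mixer's sprung ring (horizontal distance between flask_large and ring_mouth below 0.006 m and z of flask_large in the frame of ring_mouth between -0.019 and -0.011 m and angle between flask_large's own z axis and vertical below 0.17 rad), for 0.1 s.
At the end, for the whole second after the job is handed in: Rocker over 0.32 of 0.40 rad. Larger flask upright within 10 deg in the sprung ring, centred within 6 mm, underside 11 to 19 mm below its mouth; ring held over 7.5 of 10 mm down with over 6 N, fingers on the flask, at rest. Small flask within 25 mm, timer and beaker within 30 mm of their places (all of step 2 and value of joint mixer_switch above 0.32 rad and value of joint mixer_ring above 0.0075 m and contact force between flask_large and mixer above 6 N and contact force between the fingers and flask_large above 1 N and linear speed of flask_large below 0.02 m/s and distance of flask_small from where it was at the start of the episode below 0.025 m and angle between flask_small's own z axis and vertical below 0.3 rad and distance of each of timer, beaker from where it was at the start of the episode below 0.03 m); the arm keeps its last pose, push and grip.
It fails at once if the flask is rammed into the mixer (over 70 N) (contact force between flask_large and mixer above 70 N).
It fails at once if the smaller flask is knocked out of its cork ring (distance of flask_small from where it was at the start of the episode above 0.025 m or angle between flask_small's own z axis and vertical above 0.3 rad).
It fails at once if timer or beaker is pushed away (distance of any of timer, beaker from where it was at the start of the episode above 0.03 m).
It fails at once if the larger flask tips over (angle between flask_large's own z axis and vertical above 1 rad).
It also fails if it takes over 51 s, if anything falls off the work surface, if the arm or the gripper's body presses on something with over 40 N, if the wrist force passes 120 N, or if a joint passes its speed limit or range.

## Working session

There is one attempt and no reset: what is moved stays moved. The work goes in short steps, Python scripts to look and compute and a tool call to move; the robot and the scene stay as the last step left them, time stands still between calls to the robot, and variables do not carry over. Pictures are saved under pics/ and viewed, and the job is handed in when it is done.

Besides the shell and the picture viewer there is one more tool, called after "Request:" by a JSON object that holds its "fn" and its "kwargs", one argument or row to a line. move_arm: Moves the arm, as the interface text tells. Its arguments: {"type":"object","properties":{"motion":{"type":"array","items":{"type":"object","properties":{"delta_rot":{"type":"array","items":{"type":"number"}},"offset":{"type":"array","items":{"type":"number"}},"jaw":{"type":"number"}}}}},"required":["motion"]}

```bash
ls; mkdir -p pics; python3 - <<'E'
from plant import arm
import cv2
for n in ("side","top"):
    im=arm.get_image(n); cv2.imwrite(f"pics/{n}0.png",im[:,:,::-1])
    c=arm.camera_model(n); print(n,c)
o=arm.get_obs(); print(o)
E
```

```text
pics
side {'mtx': array([[524.78337569,   0.        , 281.94046391],
       [  0.        , 524.78337569, 215.47226668],
       [  0.        ,   0.        ,   1.        ]]), 'position': array([ 0.78802548, -0.89006907,  1.5169837 ]), 'rotation': array([[ 0.953769  ,  0.25033453, -0.16630488],
       [ 0.30049628, -0.78481274,  0.54200642],
       [ 0.00516474, -0.56692291, -0.82375466]])}
top {'mtx': array([[411.58379383,   0.        , 284.13466842],
       [  0.        , 411.58379383, 208.60107284],
       [  0.        ,   0.        ,   1.        ]]), 'position': array([0.25886439, 0.05567495, 1.2105014 ]), 'rotation': array([[-0.04608302, -0.97693317,  0.20851362],
       [-0.99892797,  0.04415033, -0.01391611],
       [ 0.00438916, -0.20893139, -0.97792045]])}
{'time': 0.1, 'qpos': array([ 1.08295360e+00,  4.23756938e-01,  1.63058437e+00,  7.74681344e-07,
        1.08861612e+00, -1.89955617e-02]), 'joint_vel': array([-0.00079138, -0.00227795, -0.00139773,  0.0008059 ,  0.00044239,
        0.00234853]), 'tau': array([ 2.26028970e-05, -5.45615923e+01, -2.74325538e+01,  6.44340017e-02,
        1.88108889e-02, -9.40474638e-05]), 'eef_pos': array([0.2821545 , 0.55713331, 0.22199558]), 'eef_rot': array([[-6.40307005e-04,  4.51858036e-01,  8.92089629e-01],
       [-1.20524980e-03,  8.92088815e-01, -4.51858488e-01],
       [-9.99999069e-01, -1.36451900e-03, -2.66089125e-05]]), 'wrist_force': array([-0.38631549,  0.39536228, -0.14490228]), 'torque': array([ 0.01739819, -0.04098032,  0.04159053]), 'gripper_width': 1.0008574677632938}
```

View pics/side0.png

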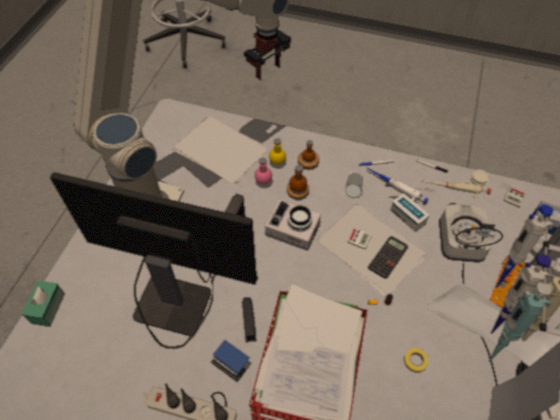

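View pics/top0.png

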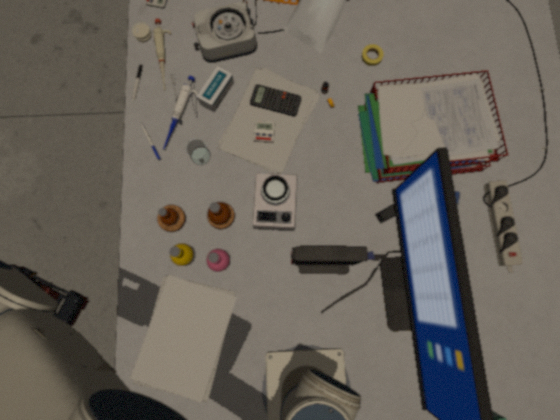

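The amber flasks are at top-view (171,217) and (220,214), and side-view (308,155) and (298,182). The mixer is at (275,200) in the top view and (293,222) in the side view. I'll zoom in for exact pixels.

```bash
python3 - <<'E'
import cv2
s=cv2.imread("pics/side0.png"); t=cv2.imread("pics/top0.png")
# side 250..340 x 135..255 ; top 150..310 x160..275
a=s[135:255,230:380]; cv2.imwrite("pics/sz.png",cv2.resize(a,None,fx=5,fy=5,interpolation=cv2.INTER_CUBIC))
a=t[165:275,150:310]; cv2.imwrite("pics/tz.png",cv2.resize(a,None,fx=5,fy=5,interpolation=cv2.INTER_CUBIC))
E
```

```text
(no output)
```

View pics/sz.png

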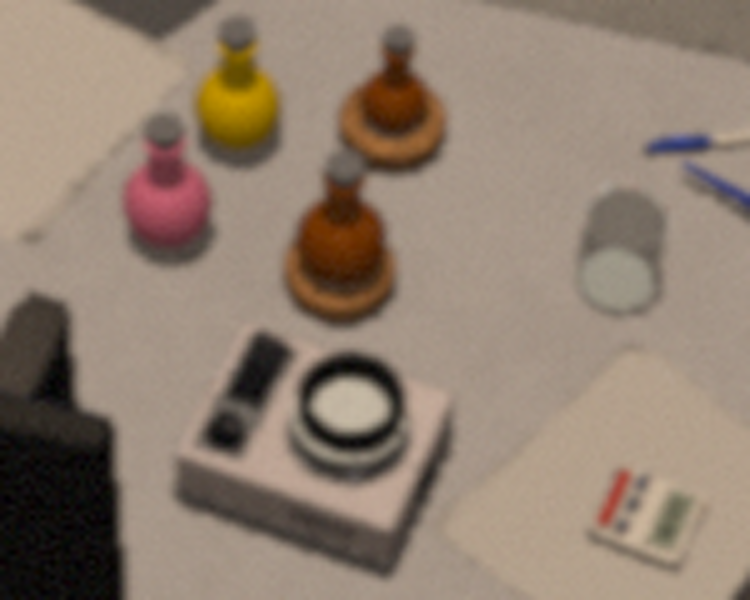

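View pics/tz.png

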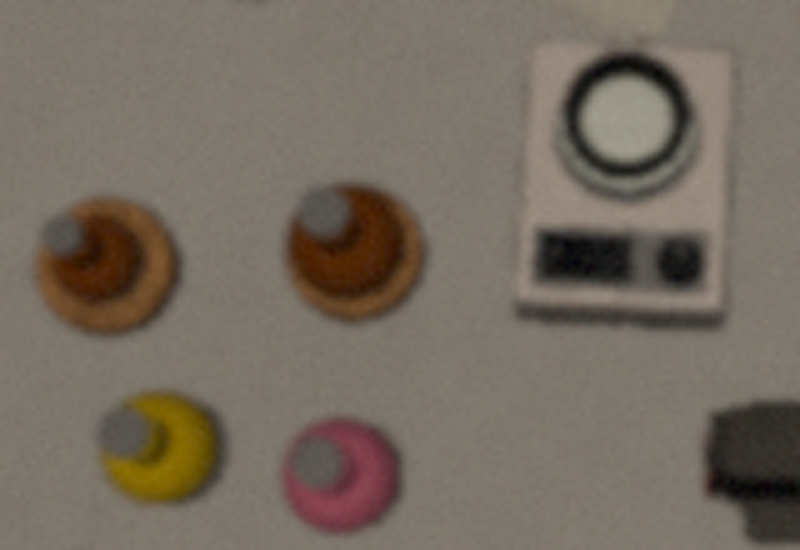

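```bash
cat > h.py <<'E'
import numpy as np
from plant import arm
from scipy.optimize import least_squares
C={n:arm.camera_model(n) for n in("side","top")}
def proj(n,P):
    c=C[n]; q=(np.asarray(P)-c["position"])@c["rotation"]; p=q@c["mtx"].T; return p[...,:2]/p[...,2:]
def ray(n,uv,z):
    c=C[n]; d=c["rotation"]@np.linalg.inv(c["mtx"])@[uv[0],uv[1],1]; p=c["position"]; return p+d*(z-p[2])/d[2]
def zt(X): return (np.array(X)+.5)/5-.5+np.array([150,165])
def zs(X): return (np.array(X)+.5)/5-.5+np.array([230,135])
E
python3 - <<'E'
from h import *
np.set_printoptions(precision=4,suppress=True)
for nm,t,s,z in [("Lstop",(325,212),(347,163),.134),("Lbulb",(346,240),(342,238),.05),("Sstop",(66,236),(399,40),.114),("Sbulb",(103,250),(394,103),.0425),("ring",(627,115),(352,402),.106),("corkL",(354,255),(341,268),.024),("corkS",(109,265),(392,121),.024),("yellowstop",(123,432),(238,32),.117),("pinkstop",(319,463),(165,130),.117)]:
    print(nm,ray("top",zt(t),z),ray("side",zs(s),z))
T=[((533,42),(80,62,62)),((733,48),(80,-62,62)),((725,303),(-80,-62,62)),((519,298),(-80,62,62)),((627,115),(24,0,106)),((585,257),(-51,21,71)),((679,260),(-51,-34,76))]
S=[((352,402),(24,0,106)),((180,460),(-80,-62,62)),((390,527),(80,-62,62)),((453,398),(80,62,62))]
def res(p,full=False):
    c,s=np.cos(p[2]),np.sin(p[2]); r=[]
    for n,L,f in(("top",T,zt),("side",S,zs)):
        for uv,b in L:
            b=np.array(b)/1000; w=np.array([p[0]+c*b[0]-s*b[1],p[1]+s*b[0]+c*b[1],b[2]])
            r.append(proj(n,w)-f(uv))
    return np.array(r).ravel()
q=least_squares(res,[.4,.07,0],loss="soft_l1").x; print(q); print(res(q).reshape(-1,2))
c,s=np.cos(q[2]),np.sin(q[2])
for b in((24,0),(-51,21),(-51,40)): print(b,q[0]+(c*b[0]-s*b[1])/1e3,q[1]+(s*b[0]+c*b[1])/1e3)
E
```

```text
Lstop [0.5012 0.226  0.134 ] [0.5042 0.2285 0.134 ]
Lbulb [0.503  0.2274 0.05  ] [0.5031 0.2292 0.05  ]
Sstop [0.4987 0.3697 0.114 ] [0.5033 0.3659 0.114 ]
Sbulb [0.5051 0.3687 0.0425] [0.5023 0.3684 0.0425]
ring [0.555  0.0625 0.106 ] [0.5588 0.058  0.106 ]
corkL [0.4993 0.2266 0.024 ] [0.5051 0.2227 0.024 ]
corkS [0.4998 0.3701 0.024 ] [0.5021 0.3667 0.024 ]
yellowstop [0.3902 0.337  0.117 ] [0.3917 0.3354 0.117 ]
pinkstop [0.369  0.2333 0.117 ] [0.3713 0.2322 0.117 ]
[ 0.5323  0.0641 -0.0904]
[[-1.0881 -1.4308]
 [ 1.5112 -0.7617]
 [ 0.9916  2.544 ]
 [-1.6303  1.5925]
 [ 0.2107 -0.4228]
 [ 0.0816 -0.2333]
 [ 0.7823 -0.3063]
 [-0.4305 -1.1248]
 [-2.4526 -1.0474]
 [ 0.5175  1.4911]
 [ 1.0978 -1.5111]]
(24, 0) 0.5562079769586699 0.06189273796958672
(-51, 21) 0.4834111583748977 0.08958069932612873
(-51, 40) 0.48512718447416364 0.10850304734181215
```

Request:
{"fn": "move_arm", "kwargs": {
  "motion": [
    {"delta_rot": [0, 0, 0], "offset": [0, -0.025, 0.032], "jaw": 1},
    {"delta_rot": [0, 0, 0], "offset": [0, -0.025, 0.032], "jaw": 1},
    {"delta_rot": [0, 0, 0], "offset": [0, -0.025, 0.032], "jaw": 1},
    {"delta_rot": [0, 0, 0], "offset": [0, -0.025, 0.032], "jaw": 1},
    {"delta_rot": [0, 0, 0], "offset": [0, -0.025, 0.032], "jaw": 1},
    {"delta_rot": [0, 0, 0], "offset": [0, -0.025, 0.032], "jaw": 1},
    {"delta_rot": [0, 0, 0], "offset": [0, -0.025, 0.032], "jaw": 1},
    {"delta_rot": [0, 0, 0], "offset": [0, -0.025, 0.032], "jaw": 1},
    {"delta_rot": [0, 0, 0], "offset": [0, -0.025, 0.032], "jaw": 1},
    {"delta_rot": [0, 0, 0], "offset": [0, -0.025, 0.032], "jaw": 1},
    {"delta_rot": [-0.12, 0, 0], "offset": [0, 0, 0], "jaw": 1},
    {"delta_rot": [-0.12, 0, 0], "offset": [0, 0, 0], "jaw": 1},
    {"delta_rot": [-0.12, 0, 0], "offset": [0, 0, 0], "jaw": 1},
    {"delta_rot": [0, 0, 0], "offset": [0, 0, 0], "jaw": 1}
  ]
}}

```text
time: 1.27
eef_pos: [0.4581, 0.1749, 0.2179]
eef_rot: [[-0.004, 0.093, 0.996], [-0.003, 0.996, -0.093], [-1.0, -0.004, -0.004]]
wrist_force: [-0.2, -0.4, 0.2]
gripper_width: 0.01
```

Request:
{"fn": "move_arm", "kwargs": {
  "motion": [
    {"delta_rot": [0, 0, 0], "offset": [0, -0.032, 0.016], "jaw": 1},
    {"delta_rot": [0, 0, 0], "offset": [0, -0.032, 0.016], "jaw": 1},
    {"delta_rot": [0, 0, 0], "offset": [0.035, 0, 0], "jaw": 1},
    {"delta_rot": [0, 0, 0], "offset": [0.035, 0, 0], "jaw": 1},
    {"delta_rot": [0, 0, 0], "offset": [0.035, 0, 0], "jaw": 1},
    {"delta_rot": [0, 0, 0], "offset": [0, 0, 0], "jaw": 1}
  ]
}}

```text
time: 1.77
eef_pos: [0.4876, 0.1066, 0.112]
eef_rot: [[0.004, 0.113, 0.994], [-0.001, 0.994, -0.113], [-1.0, -0.001, 0.004]]
wrist_force: [-1.9, -0.9, 0.4]
gripper_width: 0.007
```

```bash
python3 - <<'E'
from h import *
import cv2
P=[]
for n in("side","top"):
    im=arm.get_image(n)[:,:,::-1]; cv2.imwrite(f"pics/{n}1.png",im)
    u,v=(230,135) if n=="side" else (190,155)
    a=im[v:v+110,u:u+75*2]; cv2.imwrite(f"pics/{n}1z.png",cv2.resize(a,None,fx=5,fy=5,interpolation=cv2.INTER_CUBIC))
o=arm.get_obs();print(o["eef_pos"],o["eef_rot"].round(3).tolist(),proj("side",o["eef_pos"]),proj("top",o["eef_pos"]))
print(proj("side",np.array([.4851,.1085,.079])),proj("top",np.array([.4851,.1085,.079])))
E
```

```text
[0.49065737 0.10746127 0.11662031] [[0.01, 0.112, 0.994], [-0.0, 0.994, -0.112], [-1.0, 0.001, 0.01]] [284.6193891  196.38578173] [259.37578656 210.21678414]
[283.03914792 202.38439837] [259.80269148 214.92725391]
```

View pics/side1z.png

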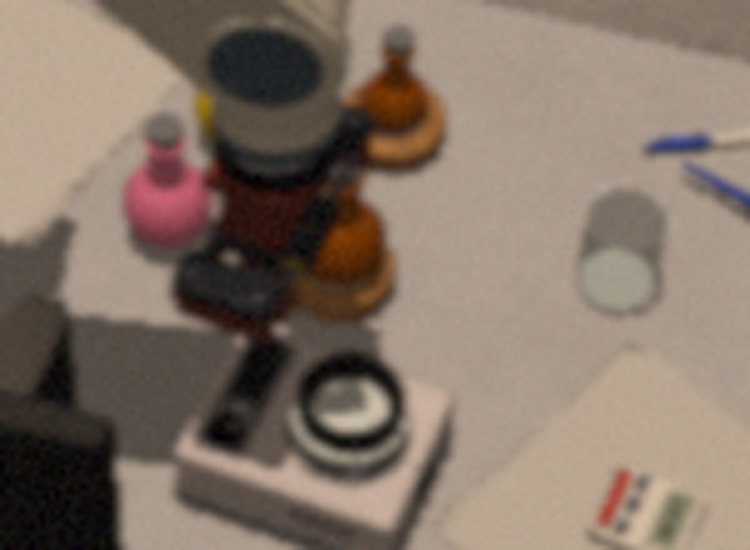

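View pics/top1z.png

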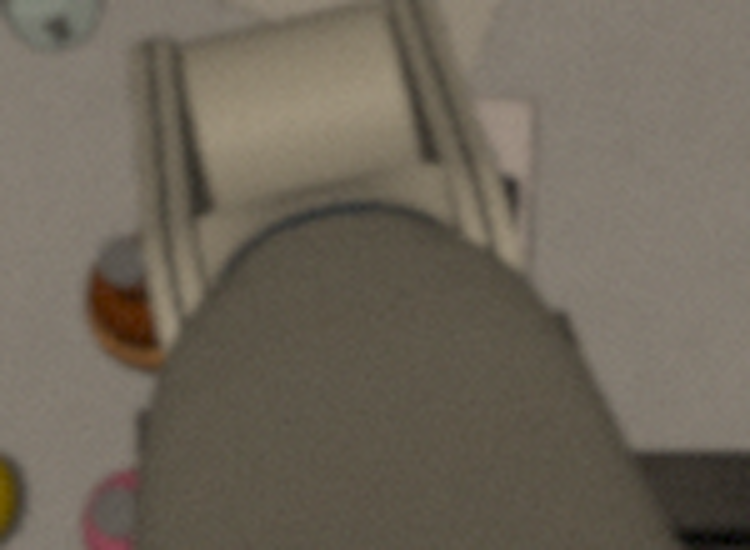

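Request:
{"fn": "move_arm", "kwargs": {
  "motion": [
    {"delta_rot": [0, -0.01, 0], "offset": [0.012, 0.001, -0.006], "jaw": 1},
    {"delta_rot": [0, 0, 0], "offset": [0, 0, 0], "jaw": 1},
    {"delta_rot": [0, 0, 0], "offset": [0.008, 0, 0], "jaw": 1},
    {"delta_rot": [0, 0, 0], "offset": [0, 0, 0], "jaw": 1}
  ]
}}

```text
time: 2.2
eef_pos: [0.49, 0.1114, 0.1035]
eef_rot: [[0.031, 0.114, 0.993], [0.001, 0.993, -0.114], [-1.0, 0.005, 0.031]]
wrist_force: [-0.3, 0.3, 0.4]
gripper_width: 0.002
```

```bash
python3 - <<'E'
from h import *
import cv2
n="side";im=arm.get_image(n)[:,:,::-1]; cv2.imwrite(f"pics/{n}2.png",im)
a=im[180:240,255:330]; cv2.imwrite(f"pics/{n}2z.png",cv2.resize(a,None,fx=10,fy=10,interpolation=cv2.INTER_CUBIC))
o=arm.get_obs();print(o["eef_pos"],o["wrist_force"],o["eef_rot"].round(3).tolist(),proj("side",o["eef_pos"]))
E
```

```text
[0.49098634 0.11159239 0.10430912] [-0.08888637  0.86137753  0.59222609] [[0.033, 0.114, 0.993], [0.001, 0.993, -0.114], [-0.999, 0.005, 0.032]] [285.04633898 197.66127503]
```

View pics/side2z.png

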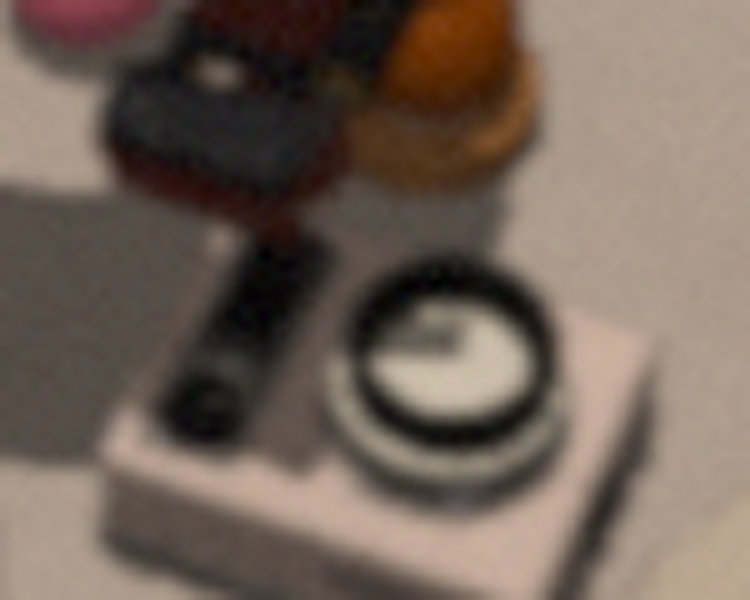

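Request:
{"fn": "move_arm", "kwargs": {
  "motion": [
    {"delta_rot": [0, 0.033, 0], "offset": [0, 0, -0.006], "jaw": 1},
    {"delta_rot": [0, 0, 0], "offset": [0, 0, 0], "jaw": 1},
    {"delta_rot": [0, 0, 0], "offset": [0, 0, 0], "jaw": 1}
  ]
}}

```text
time: 2.5
eef_pos: [0.4875, 0.113, 0.1073]
eef_rot: [[0.005, 0.114, 0.993], [0.006, 0.993, -0.114], [-1.0, 0.007, 0.004]]
wrist_force: [0.7, -0.6, -0.1]
gripper_width: 0.008
```

Request:
{"fn": "move_arm", "kwargs": {
  "motion": [
    {"delta_rot": [0, 0, 0], "offset": [0.012, -0.002, -0.002], "jaw": 1},
    {"delta_rot": [0, 0, 0], "offset": [0.008, 0, 0], "jaw": 1},
    {"delta_rot": [0, 0, 0], "offset": [0.006, 0, 0], "jaw": 1},
    {"delta_rot": [0, 0, 0], "offset": [0, 0, 0], "jaw": 1}
  ]
}}

```text
time: 2.83
eef_pos: [0.4883, 0.1118, 0.0826]
eef_rot: [[0.012, 0.114, 0.993], [0.007, 0.993, -0.114], [-1.0, 0.008, 0.011]]
wrist_force: [-0.4, 0.6, 0.4]
gripper_width: 0.002
```

Request:
{"fn": "move_arm", "kwargs": {
  "motion": [
    {"delta_rot": [0, 0.01, 0], "offset": [0.004, 0, -0.002], "jaw": 1},
    {"delta_rot": [0, 0, 0], "offset": [0.004, 0, 0], "jaw": 1},
    {"delta_rot": [0, 0, 0], "offset": [0.004, 0, 0], "jaw": 1},
    {"delta_rot": [0, 0, 0], "offset": [0.003, 0, 0], "jaw": 1}
  ]
}}

```text
time: 3.17
eef_pos: [0.4886, 0.1132, 0.0713]
eef_rot: [[0.004, 0.115, 0.993], [0.01, 0.993, -0.115], [-1.0, 0.01, 0.003]]
wrist_force: [-20.0, -5.6, 75.2]
gripper_width: 0.001
```

Request:
{"fn": "move_arm", "kwargs": {
  "motion": [
    {"delta_rot": [0, 0, 0], "offset": [-0.001, 0, 0], "jaw": 1},
    {"delta_rot": [0, 0, 0], "offset": [0, 0, 0], "jaw": 1}
  ]
}}

```text
time: 3.33
eef_pos: [0.4887, 0.113, 0.0745]
eef_rot: [[0.005, 0.114, 0.993], [0.009, 0.993, -0.114], [-1.0, 0.01, 0.004]]
wrist_force: [-0.3, 0.4, 0.6]
gripper_width: 0.002
```

Request:
{"fn": "move_arm", "kwargs": {
  "motion": [
    {"delta_rot": [0, 0, 0], "offset": [-0.035, 0, 0], "jaw": 1},
    {"delta_rot": [0, 0, 0], "offset": [-0.035, 0, 0], "jaw": 1},
    {"delta_rot": [0, 0, 0], "offset": [-0.03, 0, 0], "jaw": 0.5},
    {"delta_rot": [0, 0, 0], "offset": [0, 0.035, 0], "jaw": 0.5},
    {"delta_rot": [0, 0, 0], "offset": [0, 0.035, 0], "jaw": 0.5},
    {"delta_rot": [0, 0, 0], "offset": [0, 0.03, 0], "jaw": 0.5},
    {"delta_rot": [0, 0, 0], "offset": [0, 0, 0], "jaw": 0.5}
  ]
}}

```text
time: 3.92
eef_pos: [0.4994, 0.2126, 0.1778]
eef_rot: [[0.001, 0.12, 0.993], [0.008, 0.993, -0.12], [-1.0, 0.008, -0.0]]
wrist_force: [-0.5, -0.2, -0.2]
gripper_width: 0.343
```

```bash
python3 - <<'E'
from h import *
import cv2
for n,u,v in(("side",240,140),("top",195,155)):
    im=arm.get_image(n)[:,:,::-1]; cv2.imwrite(f"pics/{n}3.png",im)
    a=im[v:v+100,u:u+115]; cv2.imwrite(f"pics/{n}3z.png",cv2.resize(a,None,fx=6,fy=6,interpolation=cv2.INTER_CUBIC))
o=arm.get_obs();print(o["time"],o["eef_pos"],o["wrist_force"],o["eef_rot"].round(3).tolist(),o["gripper_width"])
E
```

```text
4.0167 [0.49797406 0.20931685 0.1769449 ] [-0.34045747 -0.74374133  0.08239016] [[-0.002, 0.12, 0.993], [0.006, 0.993, -0.12], [-1.0, 0.006, -0.003]] 0.43383446111480883
```

View pics/side3z.png

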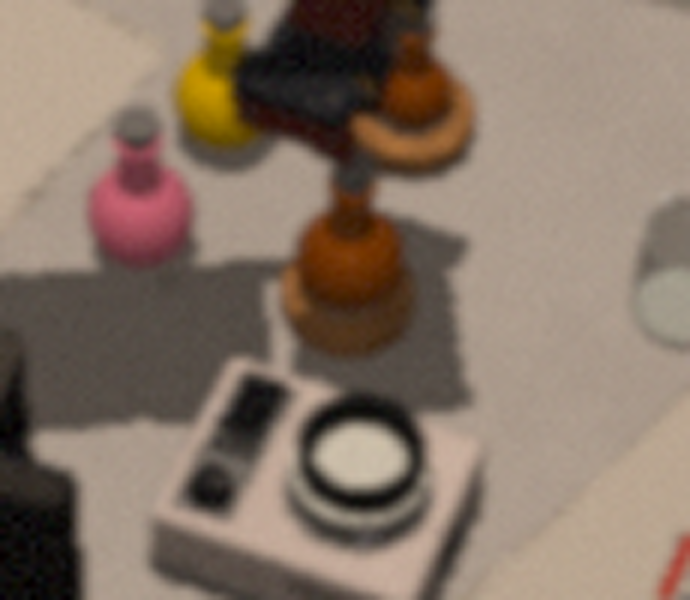

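View pics/top3z.png

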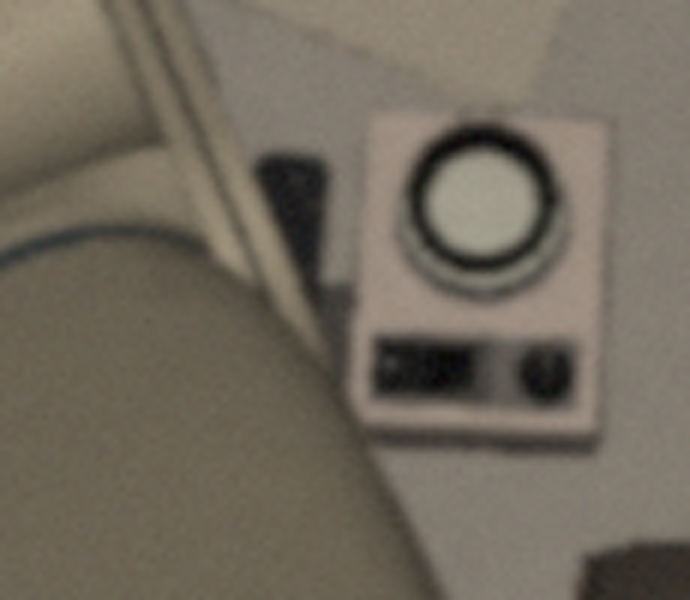

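```bash
python3 - <<'E'
import cv2,numpy as np
r=[]
for n,u,v in(("side",260,195),("top",250,200)):
    row=[cv2.resize(np.clip(cv2.imread(f"pics/{n}{i}.png")[v:v+35,u:u+45]*1.8,0,255).astype('uint8'),None,fx=8,fy=8,interpolation=cv2.INTER_CUBIC) for i in(0,3)]
    r.append(np.hstack(row))
cv2.imwrite("pics/cmp.png",np.vstack(r))
E
```

```text
(no output)
```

View pics/cmp.png

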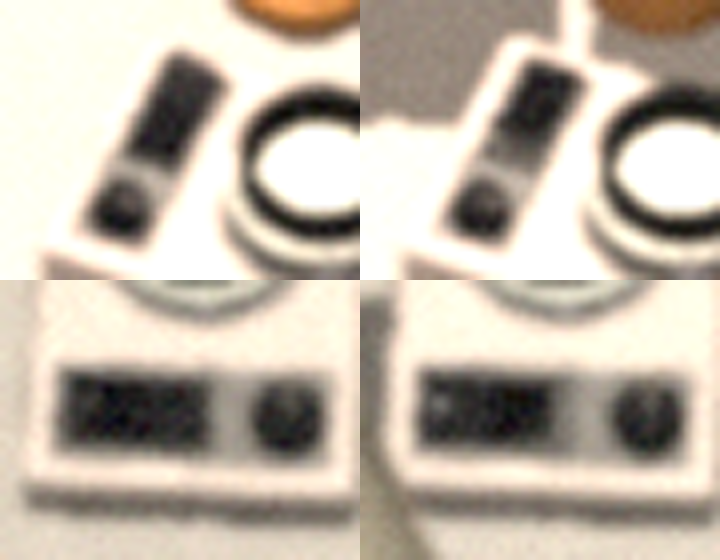

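Request:
{"fn": "move_arm", "kwargs": {
  "motion": [
    {"delta_rot": [0, 0, 0], "offset": [0, 0.019, 0.003], "jaw": 0.3},
    {"delta_rot": [0, 0, 0], "offset": [0, 0, 0], "jaw": 0.3},
    {"delta_rot": [0, 0, 0], "offset": [0, 0, 0], "jaw": 0.3}
  ]
}}

```text
time: 4.27
eef_pos: [0.5013, 0.2246, 0.175]
eef_rot: [[-0.007, 0.12, 0.993], [0.003, 0.993, -0.12], [-1.0, 0.002, -0.007]]
wrist_force: [-0.6, -0.1, -0.2]
gripper_width: 0.665
```

```bash
python3 - <<'E'
from h import *
o=arm.get_obs();print(o["time"],o["eef_pos"],o["eef_rot"].round(3).tolist(),o["gripper_width"])
R=o["eef_rot"]; print(R.T@(np.array([.503,.228,.085])-o["eef_pos"]))
E
```

```text
4.2667 [0.50129816 0.22455345 0.17496585] [[-0.007, 0.12, 0.993], [0.003, 0.993, -0.12], [-1.0, 0.002, -0.007]] 0.6648950957977194
[0.08996174 0.00344979 0.00190106]
```

Request:
{"fn": "move_arm", "kwargs": {
  "motion": [
    {"delta_rot": [0, -0.007, 0], "offset": [0.02, 0.003, 0.002], "jaw": 0.3},
    {"delta_rot": [0, 0, 0], "offset": [0.025, 0, 0], "jaw": 0.3},
    {"delta_rot": [0, 0, 0], "offset": [0.025, 0, 0], "jaw": 0.3},
    {"delta_rot": [0, 0, 0], "offset": [0.01, 0, 0], "jaw": 0.3},
    {"delta_rot": [0, 0, 0], "offset": [0, 0, 0], "jaw": 0.3}
  ]
}}

```text
time: 4.68
eef_pos: [0.5028, 0.2208, 0.0924]
eef_rot: [[-0.0, 0.124, 0.992], [0.0, 0.992, -0.124], [-1.0, 0.0, -0.0]]
wrist_force: [-0.4, 0.9, 0.2]
gripper_width: 0.701
```

```bash
python3 - <<'E'
from h import *
o=arm.get_obs();print(o["time"],o["eef_pos"],o["eef_rot"].round(3).tolist(),o["gripper_width"],o["wrist_force"])
R=o["eef_rot"]; print(R.T@(np.array([.503,.228,.085])-o["eef_pos"]))
E
```

```text
4.6833 [0.50281482 0.22075603 0.09244598] [[-0.0, 0.124, 0.992], [0.0, 0.992, -0.124], [-1.0, 0.0, -0.0]] 0.700976950032853 [-0.36322553  0.86974145  0.19814268]
[ 0.00744696  0.00721006 -0.00071399]
```

Request:
{"fn": "move_arm", "kwargs": {
  "motion": [
    {"delta_rot": [0, 0, 0], "offset": [0.007, 0.007, -0.001], "jaw": 0.3},
    {"delta_rot": [0, 0, 0], "offset": [0, 0, 0], "jaw": 0.3},
    {"delta_rot": [0, 0, 0], "offset": [0, 0, 0], "jaw": 0.3}
  ]
}}

```text
time: 4.93
eef_pos: [0.5027, 0.2266, 0.0858]
eef_rot: [[-0.001, 0.126, 0.992], [-0.0, 0.992, -0.126], [-1.0, -0.001, -0.001]]
wrist_force: [0.4, -0.4, -0.6]
gripper_width: 0.7
```

```bash
python3 - <<'E'
from h import *
import cv2
o=arm.get_obs();print(o["time"],o["eef_pos"],o["eef_rot"].round(3).tolist(),o["gripper_width"],o["wrist_force"])
R=o["eef_rot"]; print(R.T@(np.array([.503,.228,.085])-o["eef_pos"]))
n="side";im=arm.get_image(n)[:,:,::-1]; cv2.imwrite(f"pics/{n}4.png",im)
a=im[135:205,260:345]; cv2.imwrite(f"pics/{n}4z.png",cv2.resize(a,None,fx=8,fy=8,interpolation=cv2.INTER_CUBIC))
E
```

```text
4.9333 [0.50272188 0.22664274 0.08580931] [[-0.001, 0.126, 0.992], [-0.0, 0.992, -0.126], [-1.0, -0.001, -0.001]] 0.7000797845246118 [ 0.43925475 -0.40672366 -0.59802876]
[0.00080834 0.001382   0.00010563]
```

View pics/side4z.png

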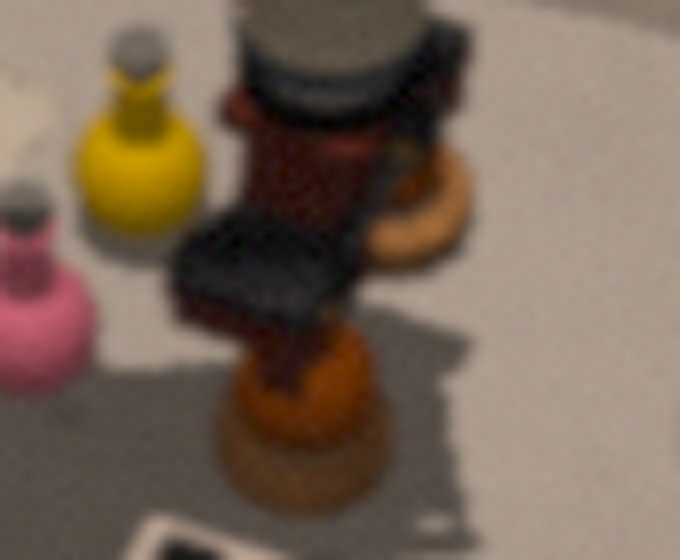

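Request:
{"fn": "move_arm", "kwargs": {
  "motion": [
    {"delta_rot": [0, 0, 0], "offset": [0, 0.001, 0], "jaw": 0.7},
    {"delta_rot": [0, 0, 0], "offset": [0, 0, 0], "jaw": 1},
    {"delta_rot": [0, 0, 0], "offset": [0, 0, 0], "jaw": 1},
    {"delta_rot": [0, 0, 0], "offset": [0, 0, 0], "jaw": 1},
    {"delta_rot": [0, 0, 0], "offset": [0, 0, 0], "jaw": 1},
    {"delta_rot": [0, 0, 0], "offset": [0, 0, 0], "jaw": 1}
  ]
}}

```text
time: 5.48
eef_pos: [0.5048, 0.2288, 0.0893]
eef_rot: [[0.004, 0.125, 0.992], [0.002, 0.992, -0.125], [-1.0, 0.002, 0.004]]
wrist_force: [-0.1, -0.6, -0.6]
gripper_width: 0.315
```

Request:
{"fn": "move_arm", "kwargs": {
  "motion": [
    {"delta_rot": [0, 0, 0], "offset": [0, 0, 0], "jaw": 0.5},
    {"delta_rot": [0, 0, 0], "offset": [0, 0, 0], "jaw": 0.5},
    {"delta_rot": [0, 0, 0], "offset": [0.005, 0, 0], "jaw": 0.5},
    {"delta_rot": [0, 0, 0], "offset": [0, 0, 0], "jaw": 0.5}
  ]
}}

```text
time: 5.82
eef_pos: [0.5049, 0.2288, 0.0841]
eef_rot: [[0.005, 0.125, 0.992], [0.002, 0.992, -0.125], [-1.0, 0.002, 0.005]]
wrist_force: [0.6, -0.4, 0.1]
gripper_width: 0.499
```

Request:
{"fn": "move_arm", "kwargs": {
  "motion": [
    {"delta_rot": [0, 0, 0], "offset": [0, 0, -0.001], "jaw": 1},
    {"delta_rot": [0, 0, 0], "offset": [0, 0, 0], "jaw": 1},
    {"delta_rot": [0, 0, 0], "offset": [0, 0, 0], "jaw": 1},
    {"delta_rot": [0, 0, 0], "offset": [0, 0, 0], "jaw": 1}
  ]
}}

```text
time: 6.15
eef_pos: [0.5035, 0.2286, 0.0834]
eef_rot: [[0.004, 0.125, 0.992], [0.001, 0.992, -0.125], [-1.0, 0.001, 0.004]]
wrist_force: [-0.5, -1.4, 1.6]
gripper_width: 0.316
```

Request:
{"fn": "move_arm", "kwargs": {
  "motion": [
    {"delta_rot": [0, 0, 0], "offset": [-0.01, 0, 0], "jaw": 1},
    {"delta_rot": [0, 0, 0], "offset": [-0.025, 0, 0], "jaw": 1},
    {"delta_rot": [0, 0, 0], "offset": [-0.03, 0, 0], "jaw": 1},
    {"delta_rot": [0, 0, 0], "offset": [-0.03, 0, 0], "jaw": 1},
    {"delta_rot": [0, 0, 0], "offset": [-0.025, 0, 0], "jaw": 1},
    {"delta_rot": [0, 0, 0], "offset": [0, 0, 0], "jaw": 1}
  ]
}}

```text
time: 6.65
eef_pos: [0.5007, 0.2279, 0.2084]
eef_rot: [[-0.003, 0.125, 0.992], [-0.001, 0.992, -0.125], [-1.0, -0.001, -0.003]]
wrist_force: [1.5, 0.5, -0.5]
gripper_width: 0.311
```

```bash
python3 - <<'E'
from h import *
import cv2
n="side";im=arm.get_image(n)[:,:,::-1]; cv2.imwrite(f"pics/{n}5.png",im)
a=im[115:225,250:360]; cv2.imwrite(f"pics/{n}5z.png",cv2.resize(a,None,fx=5,fy=5,interpolation=cv2.INTER_CUBIC))
o=arm.get_obs();print(o["time"],o["eef_pos"],o["eef_rot"].round(3).tolist(),o["gripper_width"],o["wrist_force"])
p=o["eef_pos"];print(proj("side",p-[0,0,.033]))
E
```

```text
6.7 [0.49984959 0.22756788 0.20638093] [[-0.005, 0.125, 0.992], [-0.002, 0.992, -0.125], [-1.0, -0.002, -0.005]] 0.308119514205374 [-0.04300596 -0.08840773 -2.02400473]
[298.0531317  159.56356495]
```

View pics/side5z.png

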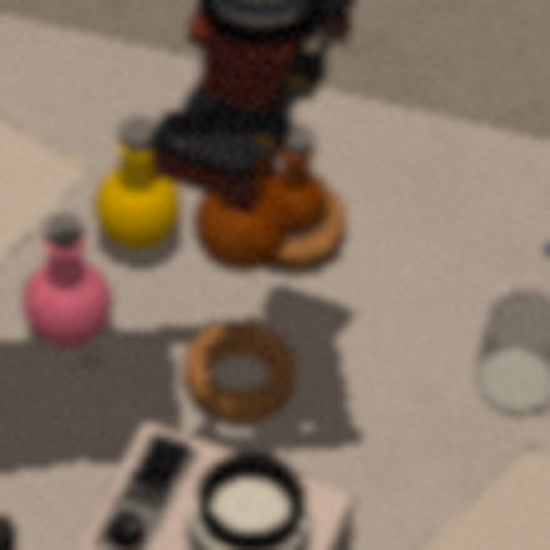

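```bash
cat > ov.py <<'E'
from h import *
import cv2,sys
cx,cy=float(sys.argv[1]),float(sys.argv[2])
out=[]
for n,i,u,v in(("top",3,255,165),("side",3,280,195)):
    im=cv2.imread(f"pics/{n}{i}.png")[v:v+45,u:u+45]; k=12
    a=cv2.resize(im,None,fx=k,fy=k,interpolation=cv2.INTER_CUBIC); a=np.clip(a*1.5,0,255).astype('uint8')
    t=np.linspace(0,2*np.pi,100)
    for r,z,col in((.0365,.106,(0,255,0)),(.0275,.106,(0,0,255)),(.0365,.087,(255,255,0)),(.039,.087,(255,0,255))):
        P=np.c_[cx+r*np.cos(t),cy+r*np.sin(t),0*t+z]; q=((proj(n,P)-[u,v]+.5)*k).astype(np.int32)
        cv2.polylines(a,[q],True,col,1)
    out.append(a)
b=np.hstack(out); cv2.imwrite(sys.argv[3],cv2.resize(b,(800,400)))
E
cat > fit.py <<'E'
# edge-based score: mean gradient (dark ring inside/bright outside) along rim circles
from h import *
import cv2
from scipy.ndimage import map_coordinates
from scipy.optimize import minimize
t=np.linspace(0,2*np.pi,180)
ims={(n,i):cv2.cvtColor(cv2.imread(f"pics/{n}{i}.png"),cv2.COLOR_BGR2GRAY).astype(float) for n in("top","side") for i in(0,3)}
def annul(n,i,cx,cy):
    s=0
    for r,sg in((.0365,1),(.0275,-1)):
        dirv=np.c_[np.cos(t),np.sin(t)]
        cam=C[n]["position"][:2]-[cx,cy]; cam/=np.linalg.norm(cam)
        d=dirv@cam
        w=(d<-.0) if r>.03 else (d>0)   # outer: far side; inner: near side
        if True:
            def val(rr):
                P=np.c_[cx+rr*np.cos(t),cy+rr*np.sin(t),0*t+.106]; q=proj(n,P)
                return map_coordinates(ims[n,i],[q[:,1],q[:,0]],order=1)
            g=sg*(val(r+.0025)-val(r-.0025))
            s+=(g*w).sum()/w.sum()
    return s
for n,i in ims:
    g=[(annul(n,i,x,y),x,y) for x in np.arange(.545,.57,.0005) for y in np.arange(.05,.072,.0005)]
    print(n,i,max(g))
g=[(sum(annul(n,i,x,y) for n,i in ims),x,y) for x in np.arange(.545,.57,.0005) for y in np.arange(.05,.072,.0005)]
print(max(g))
E
python3 fit.py; python3 ov.py .5565 .061 pics/ov1.png
```

```text
top 0 (np.float64(124.45350278584286), np.float64(0.5549999999999989), np.float64(0.06300000000000001))
top 3 (np.float64(127.71632329195498), np.float64(0.5549999999999989), np.float64(0.06300000000000001))
side 0 (np.float64(132.15318576862578), np.float64(0.5574999999999987), np.float64(0.06000000000000001))
side 3 (np.float64(123.57744914099165), np.float64(0.5574999999999987), np.float64(0.06000000000000001))
(np.float64(476.1611957363325), np.float64(0.5559999999999988), np.float64(0.06200000000000001))
```

View pics/ov1.png

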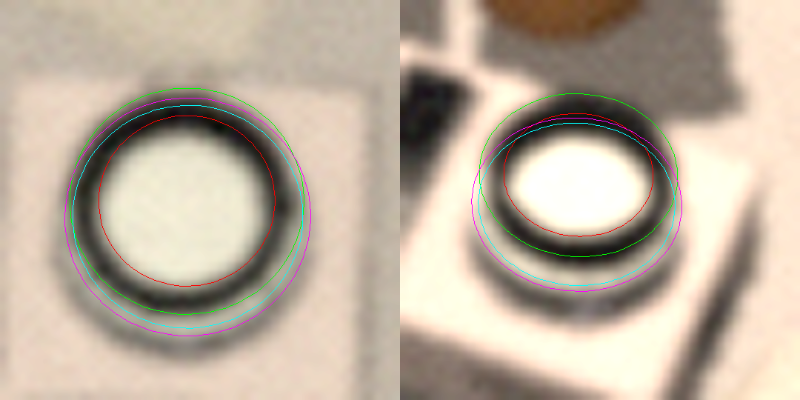

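Request:
{"fn": "move_arm", "kwargs": {
  "motion": [
    {"delta_rot": [0, 0, 0], "offset": [0, -0.015, 0.007], "jaw": 1},
    {"delta_rot": [0, 0, 0], "offset": [0, -0.027, 0.013], "jaw": 1},
    {"delta_rot": [0, 0, 0], "offset": [0, -0.03, 0.015], "jaw": 1},
    {"delta_rot": [0, 0, 0], "offset": [0, -0.03, 0.015], "jaw": 1},
    {"delta_rot": [0, 0, 0], "offset": [0, -0.027, 0.013], "jaw": 1},
    {"delta_rot": [0, 0, 0], "offset": [0, -0.015, 0.007], "jaw": 1},
    {"delta_rot": [0, 0, 0], "offset": [0, 0, 0], "jaw": 1},
    {"delta_rot": [0, 0, 0], "offset": [0, 0, 0], "jaw": 1}
  ]
}}

```text
time: 7.37
eef_pos: [0.547, 0.0702, 0.198]
eef_rot: [[-0.017, 0.122, 0.992], [-0.002, 0.993, -0.122], [-1.0, -0.004, -0.016]]
wrist_force: [0.2, 0.2, -1.9]
gripper_width: 0.31
```

```bash
cat > st.py <<'E'
from h import *
import sys
np.set_printoptions(precision=4,suppress=True)
o=arm.get_obs();print(o["time"],o["eef_pos"],o["eef_rot"].round(3).tolist(),o["gripper_width"],o["wrist_force"])
R=o["eef_rot"]; print("d tool",R.T@(np.array([.556,.062,float(sys.argv[1])])-o["eef_pos"]))
E
python3 st.py .18
```

```text
7.3667 [0.547  0.0702 0.198 ] [[-0.017, 0.122, 0.992], [-0.002, 0.993, -0.122], [-1.0, -0.004, -0.016]] 0.31040505500384535 [ 0.2413  0.217  -1.9327]
d tool [ 0.0178 -0.007   0.0103]
```

Request:
{"fn": "move_arm", "kwargs": {
  "motion": [
    {"delta_rot": [0, -0.016, 0], "offset": [0.008, -0.007, 0.01], "jaw": 1},
    {"delta_rot": [0, 0, 0], "offset": [0, 0, 0], "jaw": 1},
    {"delta_rot": [0, 0, 0], "offset": [0, 0, 0], "jaw": 1}
  ]
}}

```text
time: 7.62
eef_pos: [0.5535, 0.0638, 0.1872]
eef_rot: [[-0.006, 0.122, 0.993], [-0.003, 0.993, -0.122], [-1.0, -0.004, -0.005]]
wrist_force: [-0.9, -0.2, -1.9]
gripper_width: 0.313
```

```bash
python3 st.py .158
```

```text
7.6167 [0.5535 0.0638 0.1872] [[-0.006, 0.122, 0.993], [-0.003, 0.993, -0.122], [-1.0, -0.004, -0.005]] 0.312871611263548 [-0.9243 -0.2186 -1.8661]
d tool [ 0.0292 -0.0014  0.0029]
```

Request:
{"fn": "move_arm", "kwargs": {
  "motion": [
    {"delta_rot": [0, -0.005, 0], "offset": [0.01, -0.002, 0.003], "jaw": 1},
    {"delta_rot": [0, 0, 0], "offset": [0, 0, 0], "jaw": 1},
    {"delta_rot": [0, 0, 0], "offset": [0, 0, 0], "jaw": 1}
  ]
}}

```text
time: 7.87
eef_pos: [0.5549, 0.0639, 0.1759]
eef_rot: [[-0.002, 0.119, 0.993], [-0.004, 0.993, -0.119], [-1.0, -0.004, -0.002]]
wrist_force: [0.5, -0.4, -1.9]
gripper_width: 0.314
```

```bash
python3 st.py .158; python3 - <<'E'
from h import *
import cv2
p=arm.get_obs()["eef_pos"];print(p,proj("side",p-[0,0,.033]),proj("top",p-[0,0,.033]))
for n,u,v in(("side",250,150),("top",225,140)):
    im=arm.get_image(n)[:,:,::-1]; cv2.imwrite(f"pics/{n}6.png",im)
    a=im[v:v+100,u:u+100]; cv2.imwrite(f"pics/{n}6z.png",cv2.resize(a,None,fx=6,fy=6,interpolation=cv2.INTER_CUBIC))
E
```

```text
7.8667 [0.5549 0.0639 0.1759] [[-0.002, 0.119, 0.993], [-0.004, 0.993, -0.119], [-1.0, -0.004, -0.002]] 0.31409425032692406 [ 0.5092 -0.4188 -1.9316]
d tool [ 0.0179 -0.0017  0.0014]
[0.55487456 0.06391322 0.17589808] [299.72581816 206.74657967] [274.24882529 184.12036523]
```

View pics/side6z.png

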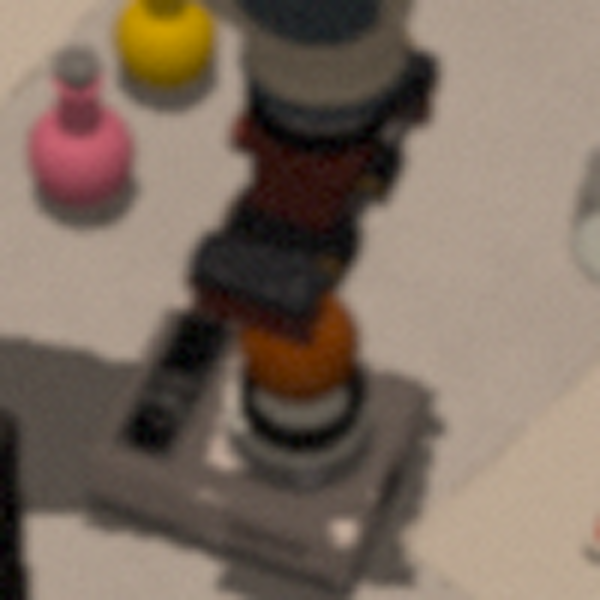

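View pics/top6z.png

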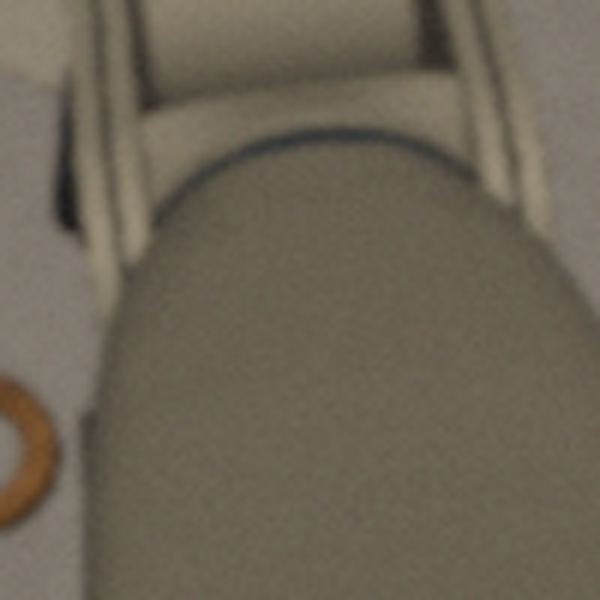

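Request:
{"fn": "move_arm", "kwargs": {
  "motion": [
    {"delta_rot": [0, -0.002, 0], "offset": [0.006, -0.002, 0.002], "jaw": 1},
    {"delta_rot": [0, 0, 0], "offset": [0, 0, 0], "jaw": 1},
    {"delta_rot": [0, 0, 0], "offset": [0.005, 0, 0], "jaw": 1},
    {"delta_rot": [0, 0, 0], "offset": [0, 0, 0], "jaw": 1}
  ]
}}

```text
time: 8.3
eef_pos: [0.5571, 0.0618, 0.1648]
eef_rot: [[0.001, 0.119, 0.993], [-0.004, 0.993, -0.119], [-1.0, -0.004, 0.001]]
wrist_force: [-0.1, -0.1, -2.0]
gripper_width: 0.309
```

```bash
python3 st.py .158
```

```text
8.3 [0.5571 0.0618 0.1648] [[0.001, 0.119, 0.993], [-0.004, 0.993, -0.119], [-1.0, -0.004, 0.001]] 0.30928965642401596 [-0.0539 -0.0793 -1.9897]
d tool [ 0.0068  0.0001 -0.0011]
```

Well centred. Now I'll descend gently to contact.

Request:
{"fn": "move_arm", "kwargs": {
  "motion": [
    {"delta_rot": [0, 0, 0], "offset": [0.004, 0, 0], "jaw": 1},
    {"delta_rot": [0, 0, 0], "offset": [0, 0, 0], "jaw": 1},
    {"delta_rot": [0, 0, 0], "offset": [0.003, 0, 0], "jaw": 1},
    {"delta_rot": [0, 0, 0], "offset": [0, 0, 0], "jaw": 1}
  ]
}}

```text
time: 8.63
eef_pos: [0.5578, 0.0621, 0.1577]
eef_rot: [[0.002, 0.12, 0.993], [-0.003, 0.993, -0.119], [-1.0, -0.002, 0.003]]
wrist_force: [-1.8, 2.5, 4.0]
gripper_width: 0.315
```

```bash
python3 st.py .158
```

```text
8.6333 [0.5578 0.0621 0.1577] [[0.002, 0.12, 0.993], [-0.003, 0.993, -0.119], [-1.0, -0.002, 0.003]] 0.31486409946557437 [-1.8145  2.4647  4.0163]
d tool [-0.0003 -0.0003 -0.0018]
```

Request:
{"fn": "move_arm", "kwargs": {
  "motion": [
    {"delta_rot": [0, 0, 0], "offset": [0.001, 0.001, -0.001], "jaw": 1},
    {"delta_rot": [0, 0, 0], "offset": [0, 0, 0], "jaw": 1}
  ]
}}

```text
time: 8.8
eef_pos: [0.5578, 0.0633, 0.1576]
eef_rot: [[0.004, 0.119, 0.993], [-0.003, 0.993, -0.119], [-1.0, -0.002, 0.005]]
wrist_force: [-1.0, -1.7, 1.9]
gripper_width: 0.311
```

```bash
python3 st.py .158
```

```text
8.8 [0.5578 0.0633 0.1576] [[0.004, 0.119, 0.993], [-0.003, 0.993, -0.119], [-1.0, -0.002, 0.005]] 0.3114309561680702 [-1.0344 -1.6667  1.9064]
d tool [-0.0004 -0.0015 -0.0016]
```

Request:
{"fn": "move_arm", "kwargs": {
  "motion": [
    {"delta_rot": [0, 0.004, 0], "offset": [0.002, -0.0005, -0.0005], "jaw": 1},
    {"delta_rot": [0, 0, 0], "offset": [0.002, 0, 0], "jaw": 1},
    {"delta_rot": [0, 0, 0], "offset": [0.002, 0, 0], "jaw": 1}
  ]
}}

```text
time: 9.05
eef_pos: [0.5579, 0.0631, 0.1528]
eef_rot: [[0.002, 0.119, 0.993], [-0.002, 0.993, -0.119], [-1.0, -0.001, 0.002]]
wrist_force: [-1.8, 1.0, 5.8]
gripper_width: 0.312
```

```bash
python3 st.py .148
```

```text
9.05 [0.5579 0.0631 0.1528] [[0.002, 0.119, 0.993], [-0.002, 0.993, -0.119], [-1.0, -0.001, 0.002]] 0.311786746770073 [-1.8064  1.0172  5.8209]
d tool [ 0.0048 -0.0013 -0.0018]
```

Request:
{"fn": "move_arm", "kwargs": {
  "motion": [
    {"delta_rot": [0, 0, 0], "offset": [0.002, 0, -0.0005], "jaw": 1},
    {"delta_rot": [0, 0, 0], "offset": [0.002, 0, 0], "jaw": 1}
  ]
}}

```text
time: 9.22
eef_pos: [0.558, 0.0631, 0.1494]
eef_rot: [[0.004, 0.119, 0.993], [-0.002, 0.993, -0.119], [-1.0, -0.001, 0.004]]
wrist_force: [-1.8, 0.2, 8.5]
gripper_width: 0.314
```

```bash
python3 st.py .148
```

```text
9.2167 [0.558  0.0631 0.1494] [[0.004, 0.119, 0.993], [-0.002, 0.993, -0.119], [-1.0, -0.001, 0.004]] 0.3136992134895512 [-1.8355  0.1698  8.4862]
d tool [ 0.0014 -0.0013 -0.0018]
```

Request:
{"fn": "move_arm", "kwargs": {
  "motion": [
    {"delta_rot": [0, 0.003, 0], "offset": [0.0015, 0, -0.0005], "jaw": 1},
    {"delta_rot": [0, 0, 0], "offset": [0.001, 0, 0], "jaw": 1}
  ]
}}

```text
time: 9.38
eef_pos: [0.5581, 0.0631, 0.1478]
eef_rot: [[0.002, 0.119, 0.993], [-0.001, 0.993, -0.119], [-1.0, -0.001, 0.002]]
wrist_force: [-3.1, -0.5, 8.5]
gripper_width: 0.316
```

```bash
python3 st.py .148
```

```text
9.3833 [0.5581 0.0631 0.1478] [[0.002, 0.119, 0.993], [-0.001, 0.993, -0.119], [-1.0, -0.001, 0.002]] 0.31642644711465745 [-3.0896 -0.5355  8.5275]
d tool [-0.0003 -0.0014 -0.002 ]
```

Request:
{"fn": "move_arm", "kwargs": {
  "motion": [
    {"delta_rot": [0, 0, 0], "offset": [0.001, 0, -0.001], "jaw": 1},
    {"delta_rot": [0, 0, 0], "offset": [0.001, 0, 0], "jaw": 1}
  ]
}}

```text
time: 9.55
eef_pos: [0.5583, 0.0631, 0.1474]
eef_rot: [[0.005, 0.119, 0.993], [-0.001, 0.993, -0.119], [-1.0, -0.001, 0.005]]
wrist_force: [-3.6, 0.9, 16.3]
gripper_width: 0.314
```

```bash
python3 st.py .148
```

```text
9.55 [0.5583 0.0631 0.1474] [[0.005, 0.119, 0.993], [-0.001, 0.993, -0.119], [-1.0, -0.001, 0.005]] 0.313851951665858 [-3.5976  0.8558 16.2748]
d tool [-0.0006 -0.0014 -0.0022]
```

```bash
python3 - <<'E'
from h import *
import cv2
im=arm.get_image("side")[:,:,::-1]; cv2.imwrite("pics/side7.png",im)
a=im[140:240,240:340]; cv2.imwrite("pics/side7z.png",cv2.resize(a,None,fx=6,fy=6,interpolation=cv2.INTER_CUBIC))
for _ in range(3):
    arm.get_image("side"); o=arm.get_obs(); print(o["time"],o["eef_pos"].round(4),o["wrist_force"].round(1),abs(o["joint_vel"]).max())
print(proj("side",[[.556,.062,.114],[.556,.062,.147-.033]]))
E
```

```text
9.65 [0.5582 0.0631 0.1474] [-3.2  0.1 12.2] 0.002558311262192362
9.7 [0.5583 0.0631 0.1474] [-3.  -0.8 11.5] 0.0021972733340592104
9.75 [0.5583 0.0632 0.1474] [-2.3 -0.8 11.3] 0.0017474621075537638
[[299.59816458 212.43576295]
 [299.59816458 212.43576295]]
```

View pics/side7z.png

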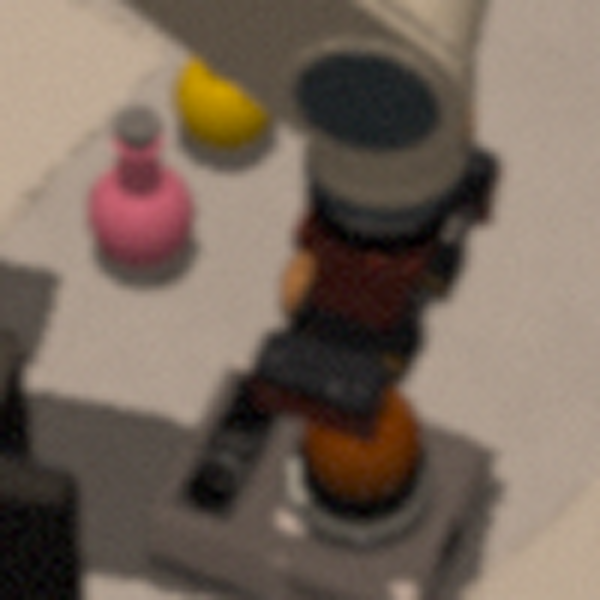

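```bash
python3 - <<'E'
from h import *
for _ in range(12):
    arm.get_image("side"); o=arm.get_obs()
print(o["time"],o["eef_pos"].round(4),o["wrist_force"].round(1),abs(o["joint_vel"]).max(),o["gripper_width"])
E
```

```text
10.35 [0.5583 0.0631 0.1474] [-2.5 -0.7 11.3] 0.0016816144729157752 0.31414182235231564
```

Everything is at rest, and the ring is at its bottom stop with a steady push. I'm handing in.

```bash
python3 -c "
from plant import arm
print(arm.hand_in())"
```

```text
the job is handed in; nothing more can be done
None
```

The job is handed in at about 10.4 s of the 51 s, with the arm still holding the large flask down in the mixer's ring. `hand_in` gave no verdict.

**What I did**
- I pressed the rocker's raised end with the shut fingers. The before and after pictures show it flipped, with its white dot now visible from above.
- I lifted the large amber flask by its neck. The first grip closed a little high, so I let go, lowered about 5 mm and gripped again.
- I seated the flask in the sprung ring and pressed it down in small steps.

**Last checks**
- **Ring travel:** the tool sank 10.2 mm after first contact, which matches the full 10 mm travel with no sign of slipping.
- **Push:** the wrist read a steady 11.3 N upward over the last 0.6 s. With the flask's weight that is about 13 N on the ring.
- **At rest:** joint speeds were about 0.002 rad/s and the grip opening steady at about 28 mm.
- **Fit:** the side picture shows the bulb centred in the ring, and the tool was within 0.01 rad of vertical.

**What did not go cleanly**
- **Rocker press:** the wrist force briefly reached 75 N at the rocker's stop. That is under the 120 N wrist limit. The 40 N limit is for the arm and gripper body, and only the fingertips were touching, but I could not confirm how this is scored.
- **Ring centre:** the two cameras disagreed by about 3–4 mm on where the ring is. I aimed near the average, and the tool ended about 2.5 mm from it. About 2.5 N of sideways force remained.
- **Bystanders:** I did not check the small flask, timer and beaker in the last pictures. Nothing was moved near the timer or beaker. The arm came nearest the small flask while picking up the large one, and the side picture just after that lift showed it still upright in its ring.

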